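Wedge the bar tight in the clamping jig

ROBOT

A 6-joint arm with a two-finger parallel gripper is mounted at the origin on the work surface; the furniture and walls round the work are solid. World frame = base frame: x ahead of the robot, y to its left, z up, the work surface at z = 0. Lengths are in m, angles in rad, forces in N, time in s.
With the tool pointing down it reaches from about 0.35 to 0.875 m from the base axis. Payload 15.5 kg.
Tool frame: the origin (TCP) lies between the finger pads; the fingertips stand 14 mm ahead of it and the grasp point (between the pads) lies 5 mm behind it; z points along the fingers, y is the direction in which the jaws open and shut (so a half turn about z gives the same grasp; the last joint's range is limited). The gripper opens to 85 mm and grips with 20 to 120 N. Pads are 22 mm wide; open, the fingers measure 114 mm over their backs; the gripper's body (76 mm by 85 mm) begins 54 mm behind the grasp point. The pads swing forward as they close: fully open they stand 13 mm farther back than shut.
Start: joints at [1.151, 0.494, 1.345, -0, 1.302, -0.096], TCP at [0.199, 0.592, 0.245] pointing down, gripper open.
Joint ranges: [-2.91, 2.91], [-0.82, 2.16], [0.22, 2.67], [-1.22, 4.37], [0.12, 2.79], [-3.08, 3.08]. Speed limits (rad/s): [1.89, 1.89, 2.57, 3.01, 3.01, 3.01].

INTERFACE

Orientations are given as a rotation vector (axis times angle).
In Python, from station import sensors, cams, arm gives the robot as it stands.
- The arm moves only by the shell command python3 -m inch 'ROWS' [FORCE]. ROWS is JSON, a list of rows, each a list of 5 numbers: the shift along the world's x, y, z in mm, then the turn about the world's z in rad, then the finger opening in mm, from 0 to 85.4. In form: [[tx, ty, tz, spin, grip], ...]. A call has 1 to 12 rows; each row is the pose to reach, as a shift and turn from the pose commanded when the call began; what a row does not reach only later rows make up. A row lasts 1/12 s, in which the tool goes at most 41.7 mm and 7.16 degrees, less where a joint would pass 70% of its speed; a pose out of reach is approached as far as the arm can. A call with a gripper value outside its range is refused whole. The fingers move at their own pace and stop on an object; FORCE is the grip in N (left out, the last holds). Time passes only in rows, so rows that repeat a pose let the fingers close. It gives the time, the measured TCP pose, the force and the opening at its end, in the units of the state.
- sensors.sense(): the state, without advancing time (a new reading comes with each control period).
- cams.snapshot(name): name is "scene" or "top" or "wrist"; returns a dict with "img" (420x560x3 uint8, blue, green, red), "fx", "fy", "cx", "cy" (pixels), "extrinsics" (4x4, takes a point from camera to world coordinates). Camera axes: x right, y down, z forward; pixel columns grow to the right and rows downward; lengths in m; the calibration is good to about 2 mm. A picture is of the moment at which its call begins. There is no depth.
- arm.sign_off(): hands the job in, once; it reports no verdict.
The state is a dict: "clock": time; "joints": joint angles; "joint_vel": joint speeds; "joint_torque": joint torques, N m; "tcp_pos": TCP position; "tool_rot": TCP orientation; "wrist_force": force on the tool from outside, world axes, zero at the start; "moment": the same for the moment, N m; "width": opening from 0.0 (shut) to 1.0 (fully open).
Only numpy, scipy, OpenCV 4.12 (cv2) and the standard library are available. Lean on these libraries where they do the work, as an engineer would, in place of code of your own. Each camera call takes 0.05 s, during which the arm holds its last target.

TASK

The aluminium bar lies loose in the wooden clamping jig. Pick up the hammer and, with at least two separate light taps on the wedge's thick end, drawing the hammer off the wedge between taps, drive the wedge in until it stops advancing and holds the bar tight against the fence; strike gently, touch the wedge and the bar with nothing but the hammer on the wedge, and leave the other things alone. Then lay the hammer down flat on the table.

Things in the scene. Friction and masses are not known exactly. Their poses are not given: they have to be found in the camera images.
- jig: wooden clamping jig fixed to the table: plywood base 170 x 160 x 18 mm, origin at the centre of its underside. From -x to +x: slanted cleat (top 48 mm above the table), wedge, bar, and a fence (20 x 120 mm, top 50 mm above the table) set at a distance that differs each time; an end stop (top 44 mm) at y = -68 mm beyond the bar's -y end. The wedge sticks out at the open +y side.
- bar: loose aluminium bar, 40 (x) x 110 (y) x 30 (z) mm, about 0.3 kg, lying flat on the base between wedge and fence with a few mm of play; origin at the centre of its underside.
- wedge (a joint): travel of the pale wooden wedge (m), 0 to 0.075, near 0 at the start, growing as it is driven in. It slides only along its own -y (groove in the cleat), needs 4 to 9 N until the play is closed (15 to 60 mm of travel), stays where left, then jams within 1 mm: a push of 12 to 16 N hardly moves it and leaves it clamping the bar. Over 40 N splits it; tap at 40 mm/s or slower.
- wedge_butt (a point): centre of the wedge's flat struck end (35 wide x 40 mm high), 40 mm above the table. Axes: +y out of that end, away from the jig (drive along -y), x across toward the bar, z up; turned 0.165 rad counterclockwise from above relative to the jig's. The wedge is 130 mm long, 40 high, 35 thick here, 13 at its other end (1 in 6). At travel 0 the cleat ends 80 mm inward.
- hammer: hammer 260 mm long, 0.3 kg, lying flat: round wooden handle along x, 26 mm thick, x = -130 to 104 mm; steel head across it at x = 117 mm, 26 x 26 mm in section, y = -48 (round striking face, 26 mm across) to 40 mm. Origin on the underside at mid-length; handle and head axes 13 mm above it. Balances near x = 70 mm.
- hammer_tip (a point): centre of the hammer's striking face, in the hammer's frame at (117, -48, 13) mm; it strikes toward the hammer's -y.
- pliers_1: red-handled pliers 60 x 187 x 14 mm lying between robot and jig; leave alone.
- tape_2: ring of masking tape 96 mm across, 25 mm high, lying flat to the left; leave alone.
- tape_measure: yellow tape measure 66 x 74 x 36 mm to the left; leave alone.
- jar_2: white jar with a red lid, 47 mm across and 76 mm high, beyond the hammer; leave alone.
There are look-alikes about, which are no part of the job. What is shaped like the bar but pink or yellow is not meant.

How it is judged:
On the way, in this order (a step that is already met when the one before it is completed fails the run):
1. the hammer is held clear of the table (height (world z) of hammer above 0.02 m and contact force between the fingers and hammer above 2 N), for 0.2 s.
2. a first tap with the hammer moves the wedge at least 3 mm in (contact force between hammer and wedge above 1 N and distance of wedge_butt from where it was at the start of the episode above 0.003 m).
3. the hammer is drawn off the wedge (contact force between hammer and wedge below 0.1 N), for 0.15 s.
4. the hammer taps the wedge again (contact force between hammer and wedge above 1 N).
5. the hammer is off the wedge and the wedge clamps the bar (contact force between hammer and wedge below 0.1 N and contact force between wedge and bar above 8 N), for 0.2 s.
At the end, for the whole second after the job is handed in: the wedge sits tight: it presses on the bar with more than 8 N, with nothing pushing the wedge; the bar lies flat on the base (within 0.06 rad); the hammer lies flat and at rest on the table, not on or against the jig or wedge (all of step 5 and angle between bar's own z axis and vertical below 0.06 rad and velocity of joint wedge below 0.002 m/s and height (world z) of hammer below 0.012 m and angle between hammer's own z axis and vertical below 0.1 rad and linear speed of hammer below 0.02 m/s and contact force between hammer and jig below 0.1 N); the robot touches nothing.
It fails at once if a blow or push of more than 40 N on the wedge (contact force between hammer and wedge above 40 N).
It fails at once if the robot itself touches the wedge or the bar (contact force between any of the arm, the fingers and wedge above 0.5 N or contact force between any of the arm, the fingers and bar above 0.5 N).
It fails at once if the hammer hits the bar (contact force between hammer and bar above 2 N).
It fails at once if pliers, masking tape, tape measure or jar moved more than 20 mm (distance of any of pliers_1, tape_2, tape_measure, jar_2 from where it was at the start of the episode above 0.02 m).
It also fails if it takes over 58 s, if anything falls off the work surface, if the arm or the gripper's body presses on something with over 40 N, if the wrist force passes 120 N, or if a joint passes its speed limit or range.

## Working session

There is one attempt and no reset: what is moved stays moved. The work goes in short steps, Python scripts to look and compute and a shell command to move; the robot and the scene stay as the last step left them, time stands still between calls to the robot, and variables do not carry over. Pictures are saved under pics/ and viewed, and the job is handed in when it is done.

```bash
mkdir -p pics; ls; python3 - <<'E'
from station import sensors,cams
import cv2,numpy as np
np.set_printoptions(precision=4,suppress=True)
for n in ["scene","top","wrist"]:
    s=cams.snapshot(n); cv2.imwrite(f"pics/{n}0.png",s["img"]); print(n,s["fx"],s["cx"],s["cy"]); print(np.array(s["extrinsics"]))
print(sensors.sense())
E
```

```text
pics
scene 484.69577565333515 283.6369380187573 211.28831528286085
[[ 0.7036 -0.4511  0.5491 -0.2677]
 [-0.7104 -0.4652  0.5281 -0.6659]
 [ 0.0172 -0.7616 -0.6478  0.9847]
 [ 0.      0.      0.      1.    ]]
top 464.21391591358724 272.61640436856555 203.35783599161434
[[ 0.0021 -0.985   0.1726  0.2852]
 [-1.     -0.0008  0.0076  0.0689]
 [-0.0074 -0.1727 -0.985   1.2928]
 [ 0.      0.      0.      1.    ]]
wrist 329.7072911147637 284.27699449413984 205.6750667934048
[[ 0.3188  0.9152  0.2465  0.1377]
 [ 0.9478 -0.3073 -0.0846  0.612 ]
 [-0.0017  0.2606 -0.9655  0.3731]
 [ 0.      0.      0.      1.    ]]
{'clock': 0.15, 'joints': array([ 1.1505,  0.4941,  1.346 , -0.    ,  1.3025, -0.0955]), 'joint_vel': array([ 0.0011, -0.0026, -0.0011, -0.0002, -0.0006, -0.0008]), 'joint_torque': array([  0.0011, -88.254 , -38.4067,  -0.0003,   0.0072,  -0.    ]), 'tcp_pos': array([0.1994, 0.5921, 0.2448]), 'tool_rot': array([-0.5079, -3.1001,  0.0014]), 'wrist_force': array([-0.1605,  0.0014, -0.3638]), 'moment': array([ 0.027 ,  0.0115, -0.0048]), 'width': 1.001289757516451}
```

View pics/top0.png

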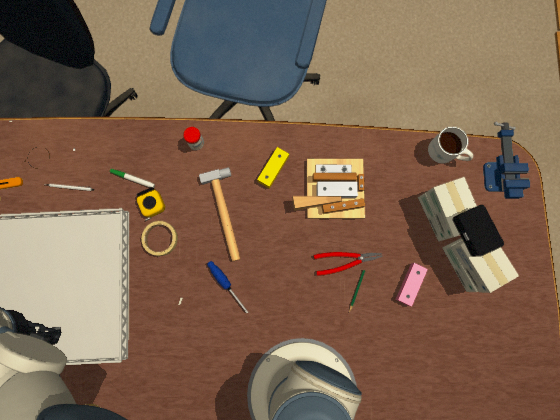

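View pics/scene0.png

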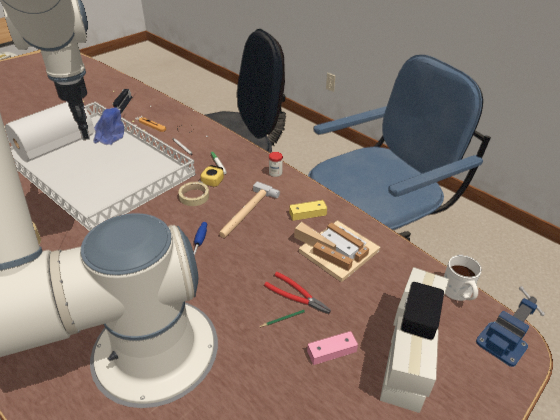

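View pics/wrist0.png

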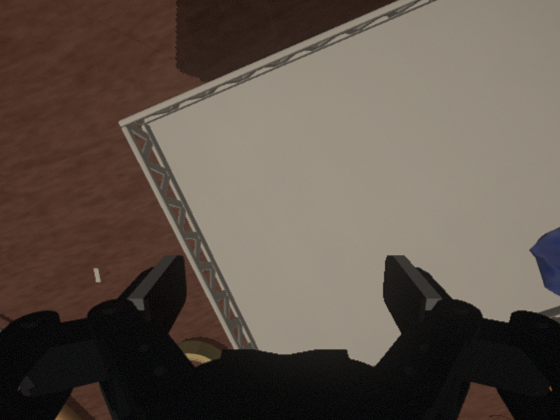

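```bash
python3 - <<'E'
import cv2
a=cv2.imread("pics/top0.png")
cv2.imwrite("pics/top_jig.png",cv2.resize(a[145:230,280:380],None,fx=7,fy=7,interpolation=cv2.INTER_CUBIC))
cv2.imwrite("pics/top_ham.png",cv2.resize(a[120:270,130:290],None,fx=4,fy=4,interpolation=cv2.INTER_CUBIC)[:600])
b=cv2.imread("pics/scene0.png")
cv2.imwrite("pics/sc_jig.png",cv2.resize(b[205:285,280:385],None,fx=7,fy=7,interpolation=cv2.INTER_CUBIC))
E
```

```text
(no output)
```

View pics/top_jig.png

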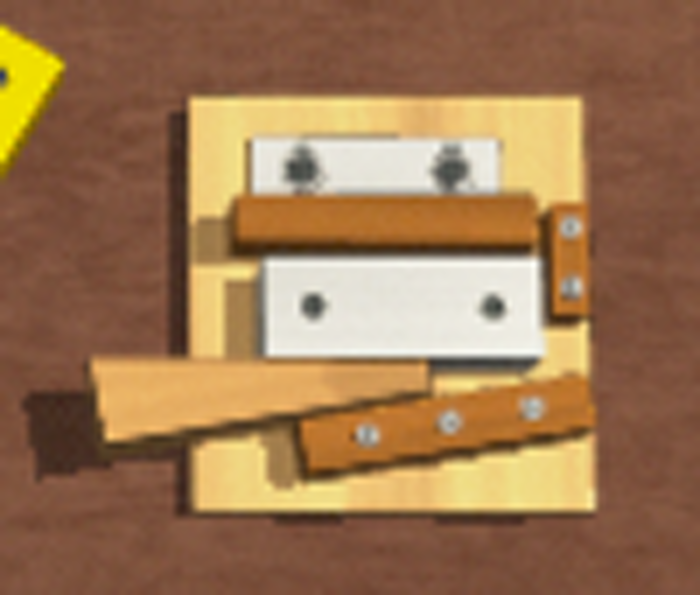

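View pics/top_ham.png

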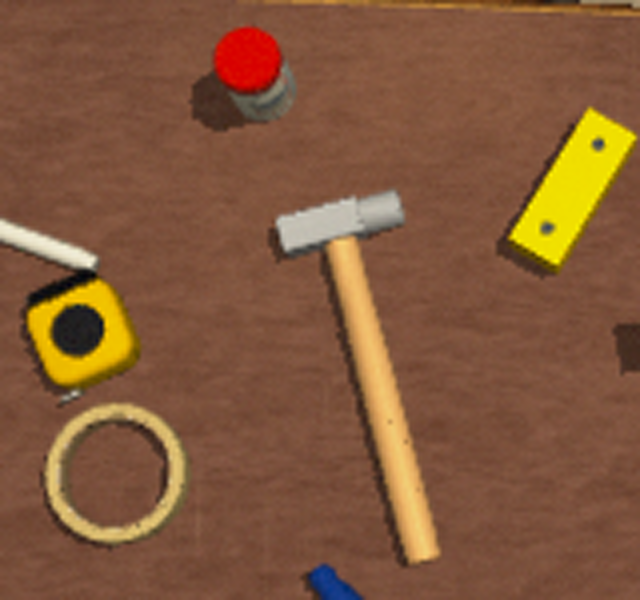

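View pics/sc_jig.png

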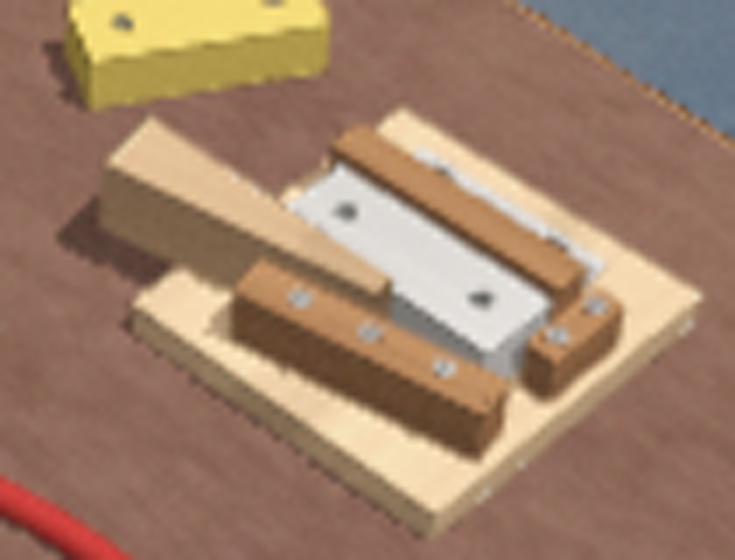

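```bash
cat > h.py <<'E'
import numpy as np
from station import cams,sensors
def ray(s,uv,z):
    T=np.array(s["extrinsics"]); d=T[:3,:3]@[(uv[0]-s["cx"])/s["fx"],(uv[1]-s["cy"])/s["fy"],1]
    return T[:3,3]+d*(z-T[2,3])/d[2]
def proj(s,p):
    T=np.array(s["extrinsics"]); c=T[:3,:3].T@(np.array(p)-T[:3,3]); return np.array([s["cx"]+s["fx"]*c[0]/c[2],s["cy"]+s["fy"]*c[1]/c[2]])
E
python3 - <<'E'
from h import *
np.set_printoptions(precision=4,suppress=True)
t=cams.snapshot("top"); s=cams.snapshot("scene")
J=lambda u,v:((u+.5)/7+280-.5,(v+.5)/7+145-.5)
H=lambda u,v:((u+.5)/4+130-.5,(v+.5)/4+120-.5)
S=lambda u,v:((u+.5)/7+280-.5,(v+.5)/7+205-.5)
for n,p,z in [("butt near bar",J(92,358),.06),("butt cleat side",J(105,443),.06),("wedge tip",J(431,360),.06),("wedge tip2",J(431,391),.06),
 ("base TL",J(189,97),.018),("base TR",J(583,97),.018),("base BR",J(595,512),.018),("base BL",J(195,512),.018),
 ("bar TL",J(262,258),.048),("bar TR",J(542,256),.048),("bar BL",J(264,356),.048),("bar BR",J(543,357),.048),
 ("fence lowL",J(234,245),.05),("fence lowR",J(538,245),.05),("cleatL",J(300,422),.048),("cleatR",J(590,376),.048),
 ("h tail L",H(407,561),.013),("h tail R",H(439,556),.013),("h at head L",H(330,242),.013),("R",H(357,238),.013),
 ("head face top",H(398,193),.013),("face bot",H(403,222),.013),("head back a",H(276,219),.026),("back b",H(284,251),.026),("jar",H(262,105),0),("tape",H(78,330),.036),("ring",H(117,474),.025)]:
    print(n,ray(t,p,z))
print("scene")
for n,p,z in [("butt cleat",S(107,160),.06),("butt bar",S(152,118),.06),("tip",S(390,283),.06),("base L",S(132,310),.018),("base top",S(402,108),.018),("base R",S(702,296),.018),("base bot",S(432,520),.018)]:
    print(n,ray(s,p,z))
E
```

```text
butt near bar [0.5223 0.0242 0.06  ]
butt cleat side [0.489  0.0194 0.06  ]
wedge tip [ 0.5216 -0.1066  0.06  ]
wedge tip2 [ 0.5094 -0.1063  0.06  ]
base TL [ 0.638  -0.0172  0.018 ]
base TR [ 0.638  -0.1765  0.018 ]
base BR [ 0.4685 -0.1759  0.018 ]
base BL [ 0.4683 -0.0178  0.018 ]
bar TL [ 0.5645 -0.0431  0.048 ]
bar TR [ 0.5654 -0.1527  0.048 ]
bar BL [ 0.5254 -0.0433  0.048 ]
bar BR [ 0.5251 -0.1519  0.048 ]
fence lowL [ 0.5693 -0.032   0.05  ]
fence lowR [ 0.5693 -0.1509  0.05  ]
cleatL [ 0.4993 -0.0569  0.048 ]
cleatR [ 0.5176 -0.1699  0.048 ]
h tail L [0.352  0.1916 0.013 ]
h tail R [0.3555 0.1697 0.013 ]
h at head L [0.576 0.25  0.013]
R [0.5789 0.231  0.013 ]
head face top [0.6117 0.2025 0.013 ]
face bot [0.5905 0.1986 0.013 ]
head back a [0.5896 0.2865 0.026 ]
back b [0.5666 0.2802 0.026 ]
jar [0.6805 0.3036 0.    ]
tape [0.5086 0.419  0.036 ]
ring [0.4104 0.3904 0.025 ]
scene
butt cleat [0.4887 0.0161 0.06  ]
butt bar [0.5205 0.0209 0.06  ]
tip [ 0.5164 -0.1102  0.06  ]
base L [ 0.4653 -0.0221  0.018 ]
base top [ 0.6386 -0.0188  0.018 ]
base R [ 0.6374 -0.1787  0.018 ]
base bot [ 0.4649 -0.1789  0.018 ]
```

The silver block between wedge and fence (top ≈(337,188)) is the bar. The yellow block at (272,167) and the pink one at (412,284) are decoys, and the silver plate behind the fence is only a bracket. The only hammer has its head at (214,174), with the round face on the right, toward the jig. The hammer yaw is about 0.261 and the wedge yaw about 0.165. The butt is near (0.505, 0.020, 0.040). Base (170×159 mm), bar (40×110 mm) and hammer sizes all check out.

Next I move above the handle.

```bash
python3 -m inch '[[355,-358,-120,0.586,60],[355,-358,-120,0.586,60],[355,-358,-120,0.586,60],[355,-358,-120,0.586,60],[355,-358,-120,0.586,60],[355,-358,-120,0.586,60],[355,-358,-120,0.586,60],[355,-358,-120,0.586,60],[355,-358,-120,0.586,60],[355,-358,-120,0.586,60],[355,-358,-120,0.586,60],[355,-358,-120,0.586,60]]' 120
```

```text
clock: 1.25
tcp_pos: [0.531, 0.2575, 0.1332]
tool_rot: [-0.409, 3.115, 0.0]
wrist_force: [-0.0, 0.4, -0.8]
width: 0.706
```

```bash
python3 -m inch '[[0,0,0,0,60],[0,0,0,0,60],[0,0,0,0,60]]'; python3 - <<'E'
from h import *
import cv2
w=cams.snapshot("wrist"); cv2.imwrite("pics/w1.png",w["img"])
o=np.array([.4794,.2142,0.013]);d=np.array([.966,.258,0]);l=np.array([-.258,.966,0])
for x in (-130,50,78,104):print(x,proj(w,o+d*x/1e3))
print('face',proj(w,o+d*.117-l*.048))
E
```

```text
clock: 1.5
tcp_pos: [0.5296, 0.2591, 0.1335]
tool_rot: [0.408, -3.114, -0.0]
wrist_force: [-0.4, 0.7, 0.4]
width: 0.701
-130 [238.16629172 -87.777566  ]
50 [246.67771748 191.09340655]
78 [247.72868358 225.52758326]
104 [248.65364648 255.83335253]
face [190.95001171 270.41539369]
```

View pics/w1.png

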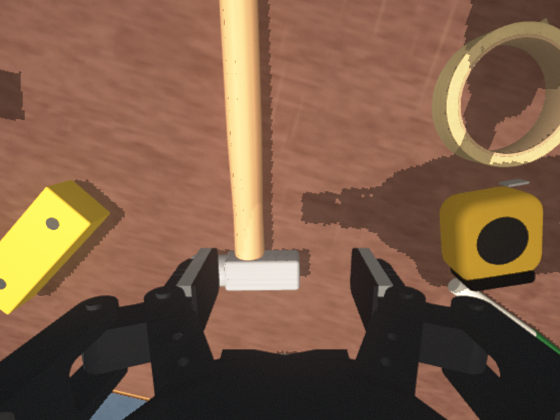

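The wrist view confirms the hammer model: neck seen at about (249,256), predicted (248.7,255.8). Next I align and descend.

```bash
python3 -m inch '[[25,-25,-40,0,60],[25,-25,-75,0,60],[25,-25,-100,0,60],[25,-25,-112,0,60],[25,-25,-117,0,60],[25,-25,-117,0,60]]'; python3 - <<'E'
from h import *
import cv2
w=cams.snapshot("wrist"); cv2.imwrite("pics/w2.png",w["img"])
print(sensors.sense()["tcp_pos"])
E
```

```text
clock: 2.05
tcp_pos: [0.5541, 0.2351, 0.0166]
tool_rot: [0.411, -3.114, 0.0]
wrist_force: [-0.8, -0.6, 0.0]
width: 0.703
[0.55483748 0.23516315 0.01761793]
```

View pics/w2.png

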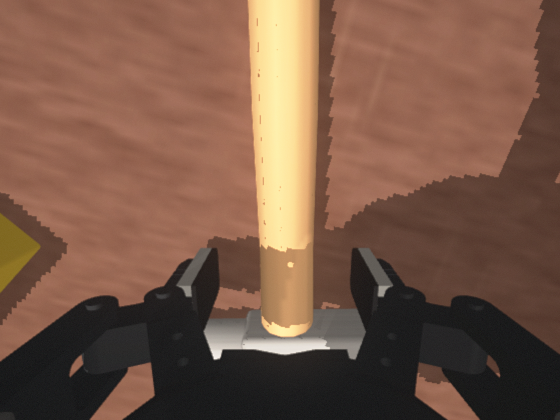

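The handle, at about (287,280), is centred between the pads, so I close on it.

```bash
python3 -m inch '[[0,0,0,0,40],[0,0,0,0,20],[0,0,0,0,5],[0,0,0,0,5],[0,0,0,0,5],[0,0,0,0,5],[0,0,0,0,5],[0,0,0,0,5]]' 110; python3 -m inch '[[0,0,2,0,5],[0,0,5,0,5],[0,0,15,0,5],[0,0,25,0,5],[0,0,40,0,5],[0,0,40,0,5],[0,0,40,0,5]]'; python3 - <<'E'
from h import *
import cv2
for n in("wrist","top","scene"):
    w=cams.snapshot(n); cv2.imwrite(f"pics/{n}3.png",w["img"])
print(sensors.sense())
E
```

```text
clock: 2.77
tcp_pos: [0.5555, 0.2347, 0.0185]
tool_rot: [-0.409, 3.113, 0.001]
wrist_force: [-4.0, 0.7, 18.8]
width: 0.251
clock: 3.35
tcp_pos: [0.5554, 0.2345, 0.0577]
tool_rot: [-0.409, 3.113, 0.001]
wrist_force: [0.6, -0.1, -2.0]
width: 0.249
{'clock': 3.5, 'joints': array([ 3.00369032e-01,  6.93571345e-01,  1.57845771e+00, -5.55371319e-06,
        8.70361535e-01, -1.53156792e+00]), 'joint_vel': array([ 0.00102819,  0.00691339,  0.00177402,  0.0016849 ,  0.00137418,
       -0.00110398]), 'joint_torque': array([ 1.42561758e-02, -9.44725299e+01, -2.55051434e+01, -2.10140839e-03,
        1.91288529e-02,  1.27797489e-04]), 'tcp_pos': array([0.55445768, 0.23413017, 0.05613938]), 'tool_rot': array([ 4.08937443e-01, -3.11407100e+00,  2.18319471e-04]), 'wrist_force': array([-0.45623845,  0.08153155, -1.94835567]), 'moment': array([-0.03440022, -0.04671367,  0.00452592]), 'width': 0.24656750838364921}
```

View pics/wrist3.png

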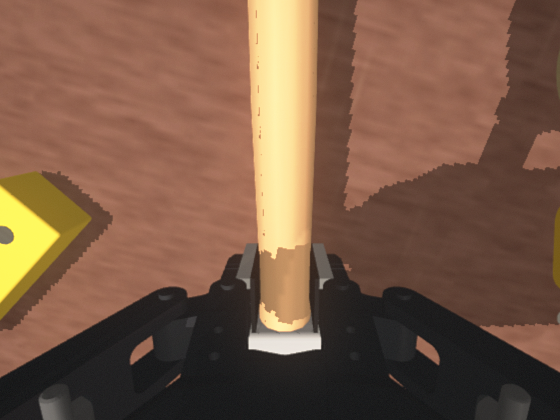

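View pics/scene3.png

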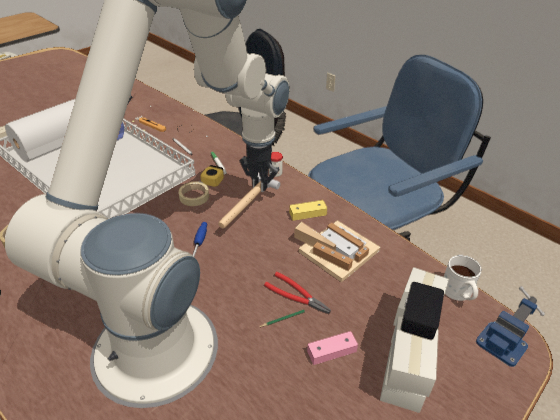

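View pics/top3.png

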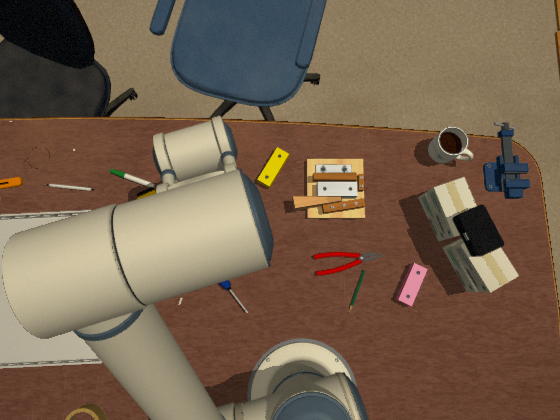

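The hammer is held; it is lifted with the wrist force about −2 N. Next I raise it and carry it to a standoff 40 mm off the butt, about 50 mm high.

```bash
python3 -m inch '[[0,0,30,0,5],[-10,-15,60,0,5],[-40,-50,60,-0.05,5],[-70,-90,60,-0.096,5],[-95,-120,60,-0.096,5],[-102,-130,60,-0.096,5],[-102,-134,60,-0.096,5],[-102,-134,60,-0.096,5]]'; python3 - <<'E'
from h import *
import cv2
for n in("wrist","top","scene"):
    w=cams.snapshot(n); cv2.imwrite(f"pics/{n}4.png",w["img"])
print(sensors.sense())
E
```

```text
clock: 4.17
tcp_pos: [0.4521, 0.0992, 0.1164]
tool_rot: [0.256, -3.13, 0.0]
wrist_force: [0.9, -0.4, -2.9]
width: 0.245
{'clock': 4.3167, 'joints': array([ 8.99629870e-02,  4.64288192e-01,  1.87768029e+00,  1.54530586e-04,
        7.99026228e-01, -1.64635862e+00]), 'joint_vel': array([ 0.0089654 ,  0.00087547, -0.00077994, -0.00084294,  0.00117167,
       -0.00103068]), 'joint_torque': array([-1.09329276e+00, -7.06058979e+01, -2.17770052e+01, -4.65680799e-02,
        6.20081811e-02, -2.78397475e-02]), 'tcp_pos': array([0.45368694, 0.10080323, 0.11646005]), 'tool_rot': array([-2.59491785e-01,  3.13025827e+00,  1.80738020e-04]), 'wrist_force': array([-0.30084273,  1.13574466, -3.10519963]), 'moment': array([ 0.03819922, -0.04995791,  0.04872734]), 'width': 0.2482753843417041}
```

View pics/wrist4.png

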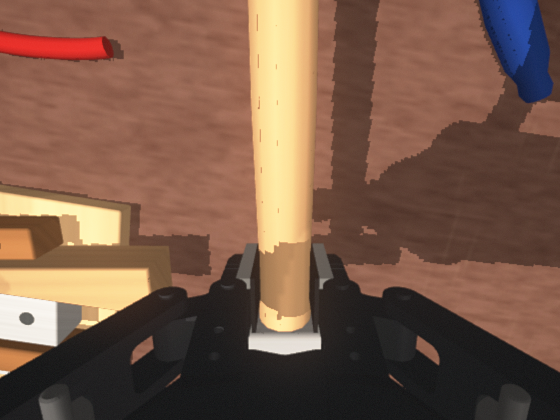

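View pics/scene4.png

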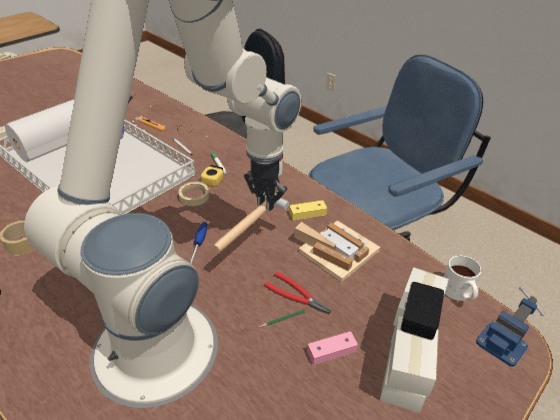

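View pics/top4.png

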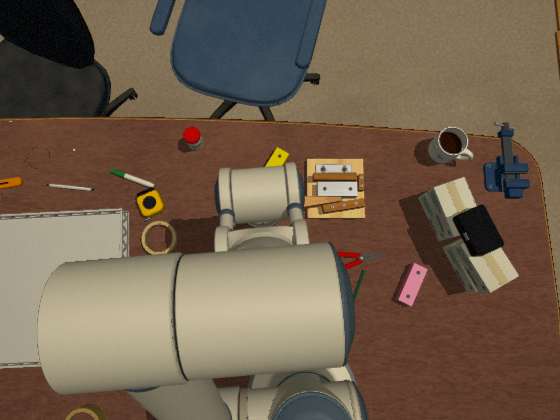

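```bash
python3 - <<'E'
from h import *
import cv2
s=cams.snapshot("scene"); p=sensors.sense()["tcp_pos"]
a=.165;R=np.array([[np.cos(a),-np.sin(a)],[np.sin(a),np.cos(a)]])
def P(x,y,z): 
    q=R@[x-.078,y]; return proj(s,[p[0]+q[0],p[1]+q[1],p[2]-.005+z])
im=s["img"];x0,y0=200,170
c=cv2.resize(im[y0:y0+100,x0:x0+130],None,fx=6,fy=6,interpolation=cv2.INTER_CUBIC)
for q in [(-.130,0,0),(-.130,0,.013),(-.130,0,-.013),(0,0,.013),(0,0,-.013),(.117,-.048,0),(.104,-.048,0),(.130,-.048,0),(.117,-.048,.013),(.117,-.048,-.013)]:
    u=P(*q); print(q,u); cv2.circle(c,tuple(int(v) for v in ((u-[x0,y0]+.5)*6-.5)),3,(0,255,0),1)
cv2.imwrite("pics/s5.png",c)
E
```

```text
(-0.13, 0, 0) [216.05022469 247.13197797]
(-0.13, 0, 0.013) [215.67479936 243.46835581]
(-0.13, 0, -0.013) [216.42056893 250.74601575]
(0, 0, 0.013) [247.6997325  216.36703361]
(0, 0, -0.013) [247.9928284  223.54058212]
(0.117, -0.048, 0) [286.97342856 204.59880937]
(0.104, -0.048, 0) [284.3232695  206.97024752]
(0.13, -0.048, 0) [289.59218255 202.25547338]
(0.117, -0.048, 0.013) [287.07356037 201.03408247]
(0.117, -0.048, -0.013) [286.87451974 208.11999738]
```

View pics/s5.png

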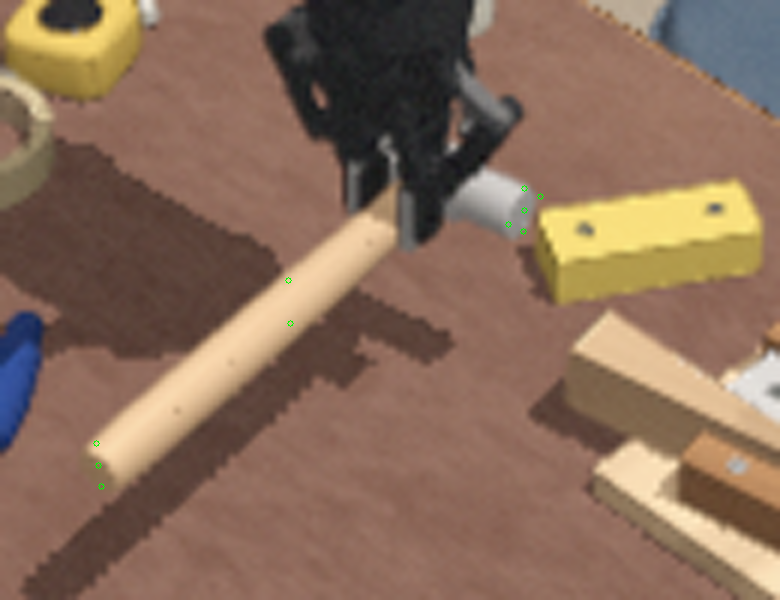

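The model fits the picture to about 1 mm: face centre seen at about (522,207), predicted (525,211), in the crop. I descend to tap height.

```bash
python3 -m inch '[[0,0,-30,0,5],[0,0,-55,0,5],[0,0,-68,0,5],[0,0,-71,0,5],[0,0,-71,0,5]]'; python3 - <<'E'
from h import *
import cv2
w=cams.snapshot("wrist"); s=cams.snapshot("scene"); cv2.imwrite("pics/w6.png",w["img"])
cv2.imwrite("pics/s6.png",cv2.resize(s["img"][180:280,230:360],None,fx=6,fy=6,interpolation=cv2.INTER_CUBIC))
print(sensors.sense()["tcp_pos"],sensors.sense()["wrist_force"])
E
```

```text
clock: 4.78
tcp_pos: [0.4527, 0.1008, 0.0448]
tool_rot: [0.26, -3.129, -0.0]
wrist_force: [0.1, -0.2, -1.5]
width: 0.248
[0.45337265 0.10064232 0.04613164] [ 0.10180285  0.08656475 -1.9456172 ]
```

View pics/s6.png

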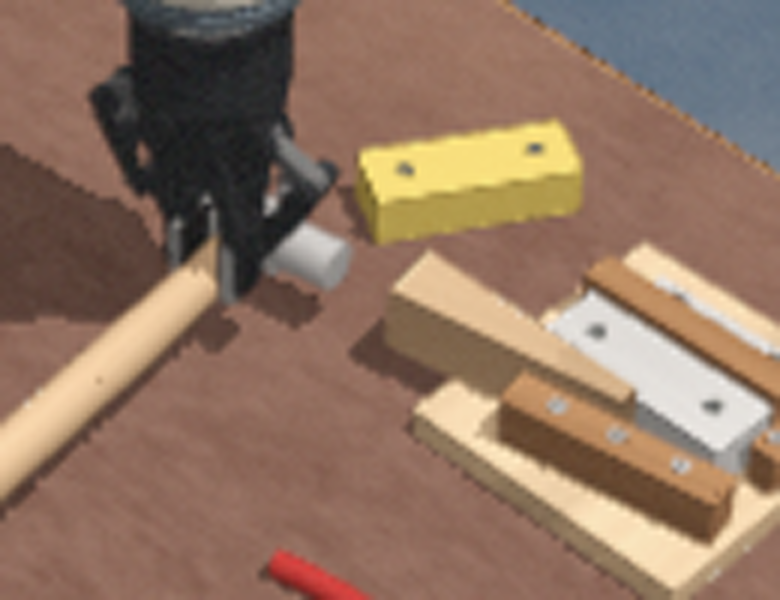

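View pics/w6.png

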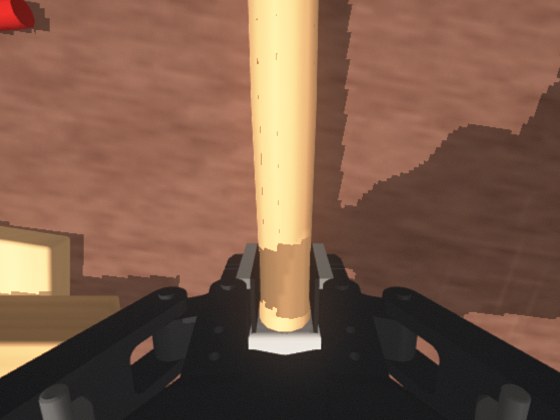

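The head is at butt height and lined up, with a gap of about 40 mm. I approach along the wedge axis at 3 mm per row (36 mm/s).

```bash
python3 -m inch '[[0.5,-3,0,0,5],[1,-6,0,0,5],[1.5,-9,0,0,5],[2,-12,0,0,5],[2.5,-15,0,0,5],[3,-18,0,0,5],[3.4,-21,0,0,5],[3.9,-24,0,0,5],[4.4,-27,0,0,5],[4.9,-30,0,0,5],[5.4,-33,0,0,5],[5.4,-33,0,0,5]]'; python3 -m inch '[[0.4,-2,0,0,5],[0.8,-4,0,0,5],[1.1,-6,0,0,5]]';python3 -m inch '[[0.4,-2,0,0,5],[0.8,-4,0,0,5],[1.1,-6,0,0,5]]'
```

```text
clock: 5.88
tcp_pos: [0.4583, 0.0668, 0.0456]
tool_rot: [-0.259, 3.131, -0.0]
wrist_force: [0.3, 0.5, -2.1]
width: 0.25
clock: 6.13
tcp_pos: [0.4593, 0.0613, 0.0456]
tool_rot: [0.26, -3.131, -0.0]
wrist_force: [-0.7, 3.8, -2.2]
width: 0.248
clock: 6.38
tcp_pos: [0.4603, 0.0552, 0.0456]
tool_rot: [0.259, -3.131, -0.0]
wrist_force: [-1.7, 3.8, -2.4]
width: 0.247
```

```bash
python3 - <<'E'
from h import *
import cv2
s=cams.snapshot("scene")
cv2.imwrite("pics/s7.png",cv2.resize(s["img"][180:280,230:360],None,fx=6,fy=6,interpolation=cv2.INTER_CUBIC))
print(sensors.sense()["tcp_pos"],sensors.sense()["wrist_force"])
E
```

```text
[0.46037495 0.05490779 0.04559672] [-0.60135864  2.57156415 -2.32005392]
```

View pics/s7.png

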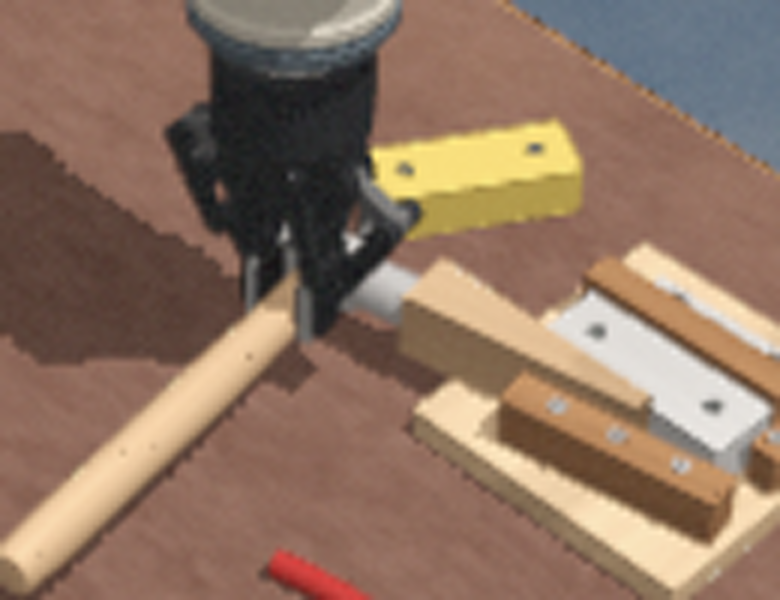

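The first tap has moved the wedge about 6 mm, with the face centred on the butt. Next I advance a little more, then draw off.

```bash
python3 -m inch '[[0.4,-2.5,0,0,5],[0.8,-5,0,0,5],[1.2,-7,0,0,5]]'; python3 -m inch '[[-0.8,5,0,0,5],[-1.6,10,0,0,5],[-2.5,15,0,0,5],[-2.5,15,0,0,5],[-2.5,15,0,0,5],[-2.5,15,0,0,5]]'; python3 - <<'E'
from h import *
import cv2
s=cams.snapshot("scene")
cv2.imwrite("pics/s8.png",cv2.resize(s["img"][180:280,230:360],None,fx=6,fy=6,interpolation=cv2.INTER_CUBIC))
print(sensors.sense()["tcp_pos"],sensors.sense()["wrist_force"])
E
```

```text
clock: 6.68
tcp_pos: [0.4615, 0.0481, 0.0456]
tool_rot: [0.259, -3.131, -0.0]
wrist_force: [-1.6, 5.3, -1.8]
width: 0.247
clock: 7.18
tcp_pos: [0.4591, 0.0634, 0.0456]
tool_rot: [-0.26, 3.131, -0.0]
wrist_force: [0.4, -0.6, -2.5]
width: 0.248
[0.45916935 0.06326876 0.04563487] [ 0.18267079  0.12008475 -2.58942615]
```

View pics/s8.png

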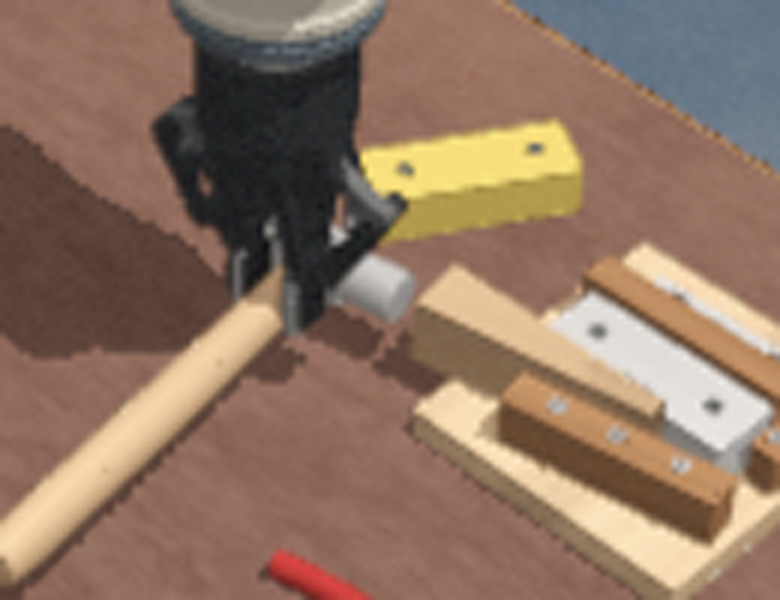

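The hammer is clearly off, and the wedge is about 13 mm in. Second tap: approach 15 mm, then small driven increments while watching the force.

```bash
python3 -m inch '[[0.5,-3,0,0,5],[1,-6,0,0,5],[1.5,-9,0,0,5],[2,-12,0,0,5],[2.4,-14,0,0,5],[2.6,-16,0,0,5],[2.9,-18,0,0,5],[3.3,-20,0,0,5]]'; python3 -m inch '[[0.3,-2,0,0,5],[0.7,-4,0,0,5]]'; python3 -m inch '[[0.3,-2,0,0,5],[0.7,-4,0,0,5]]'
```

```text
clock: 7.9
tcp_pos: [0.4624, 0.0432, 0.0456]
tool_rot: [0.259, -3.131, -0.0]
wrist_force: [-0.8, 5.2, -2.1]
width: 0.247
clock: 8.07
tcp_pos: [0.463, 0.0393, 0.0456]
tool_rot: [0.259, -3.131, -0.0]
wrist_force: [-0.5, 5.4, -1.6]
width: 0.248
clock: 8.23
tcp_pos: [0.4637, 0.0353, 0.0456]
tool_rot: [0.259, -3.131, -0.0]
wrist_force: [-1.0, 5.9, -2.2]
width: 0.251
```

```bash
for i in 1; do python3 -m inch '[[0.3,-1.5,0,0,5],[0.5,-3,0,0,5]]'; done; python3 -m inch '[[0.3,-1.5,0,0,5],[0.5,-3,0,0,5]]'; python3 -m inch '[[0.3,-1.5,0,0,5],[0.5,-3,0,0,5]]'
```

```text
clock: 8.4
tcp_pos: [0.4642, 0.0323, 0.0456]
tool_rot: [0.259, -3.131, -0.0]
wrist_force: [-0.3, 6.0, -2.4]
width: 0.248
clock: 8.57
tcp_pos: [0.4646, 0.0293, 0.0456]
tool_rot: [0.259, -3.131, -0.0]
wrist_force: [0.0, 6.3, -1.6]
width: 0.248
clock: 8.73
tcp_pos: [0.4651, 0.0263, 0.0456]
tool_rot: [0.259, -3.131, -0.0]
wrist_force: [-0.2, 5.5, -0.9]
width: 0.253
```

```bash
python3 -m inch '[[0.2,-1,0,0,5],[0.3,-2,0,0,5]]'; python3 -m inch '[[0.2,-1,0,0,5],[0.3,-2,0,0,5]]'; python3 -m inch '[[0.2,-1,0,0,5],[0.3,-2,0,0,5]]'
```

```text
clock: 8.9
tcp_pos: [0.4654, 0.0244, 0.0456]
tool_rot: [0.259, -3.131, -0.0]
wrist_force: [0.4, 5.6, -2.4]
width: 0.251
clock: 9.07
tcp_pos: [0.4658, 0.0224, 0.0456]
tool_rot: [0.259, -3.131, -0.0]
wrist_force: [0.0, 5.3, -2.3]
width: 0.25
clock: 9.23
tcp_pos: [0.4661, 0.0204, 0.0456]
tool_rot: [0.259, -3.131, -0.0]
wrist_force: [0.1, 6.0, -2.5]
width: 0.245
```

```bash
python3 - <<'E'
from h import *
import cv2
s=cams.snapshot("scene")
cv2.imwrite("pics/s9.png",cv2.resize(s["img"][180:280,240:370],None,fx=6,fy=6,interpolation=cv2.INTER_CUBIC))
print(sensors.sense()["tcp_pos"],sensors.sense()["wrist_force"])
E
```

```text
[0.46616917 0.02024085 0.04561864] [ 0.19821731  4.6316945  -2.63473813]
```

View pics/s9.png

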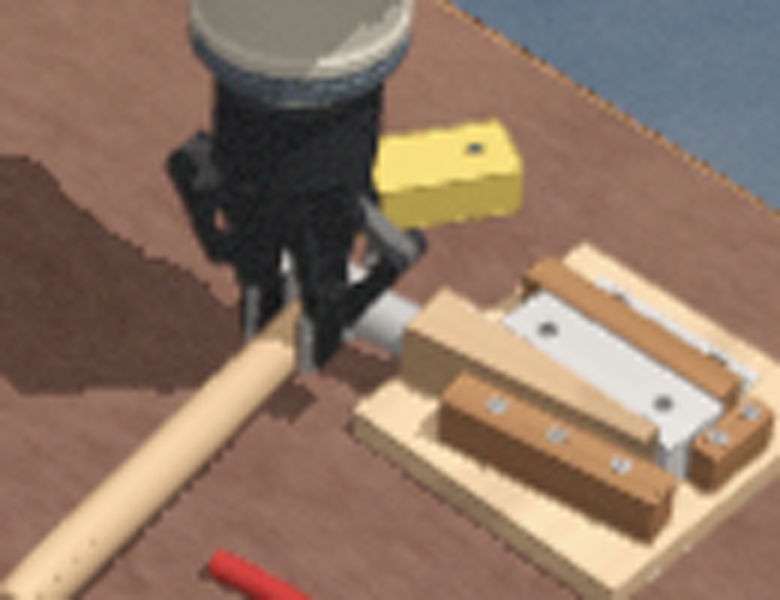

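The wedge is about 41 mm in and touching the bar. I continue in 1 mm steps, checking each time.

```bash
python3 -m inch '[[0.2,-1,0,0,5],[0.3,-2,0,0,5]]'; python3 -m inch '[[0.2,-1,0,0,5],[0.3,-2,0,0,5]]'
```

```text
clock: 9.45
tcp_pos: [0.4664, 0.0184, 0.0456]
tool_rot: [0.259, -3.131, -0.0]
wrist_force: [0.2, 6.4, -3.6]
width: 0.251
clock: 9.62
tcp_pos: [0.4663, 0.0167, 0.0455]
tool_rot: [0.259, -3.13, -0.001]
wrist_force: [-0.7, 16.0, -1.0]
width: 0.246
```

```bash
python3 -m inch '[[0.2,-1,0,0,5]]'; python3 -m inch '[[0.2,-1,0,0,5]]'
```

```text
clock: 9.7
tcp_pos: [0.4661, 0.0161, 0.0455]
tool_rot: [0.259, -3.129, -0.002]
wrist_force: [-3.2, 24.5, 0.6]
width: 0.245
clock: 9.78
tcp_pos: [0.4659, 0.0156, 0.0454]
tool_rot: [0.259, -3.129, -0.003]
wrist_force: [-3.5, 31.4, 0.4]
width: 0.25
```

It has jammed: force rises to 31 N with almost no advance. I draw off now.

```bash
python3 -m inch '[[-0.4,2,0,0,5],[-0.8,5,0,0,5],[-1.6,10,0,0,5],[-2.5,15,0,0,5],[-3.3,20,0,0,5],[-3.3,20,0,0,5],[-3.3,20,0,0,5],[-3.3,20,0,0,5],[-3.3,20,0,0,5]]'; python3 - <<'E'
from h import *
import cv2
s=cams.snapshot("scene")
cv2.imwrite("pics/s10.png",cv2.resize(s["img"][180:280,240:370],None,fx=6,fy=6,interpolation=cv2.INTER_CUBIC))
w=cams.snapshot("wrist"); cv2.imwrite("pics/w10.png",w["img"])
print(sensors.sense()["tcp_pos"],sensors.sense()["wrist_force"])
E
```

```text
clock: 10.53
tcp_pos: [0.464, 0.0341, 0.0456]
tool_rot: [-0.259, 3.131, -0.0]
wrist_force: [0.3, -0.5, -1.8]
width: 0.249
[0.46397329 0.03407554 0.04561901] [-0.23280189  0.24683463 -1.32494393]
```

View pics/s10.png

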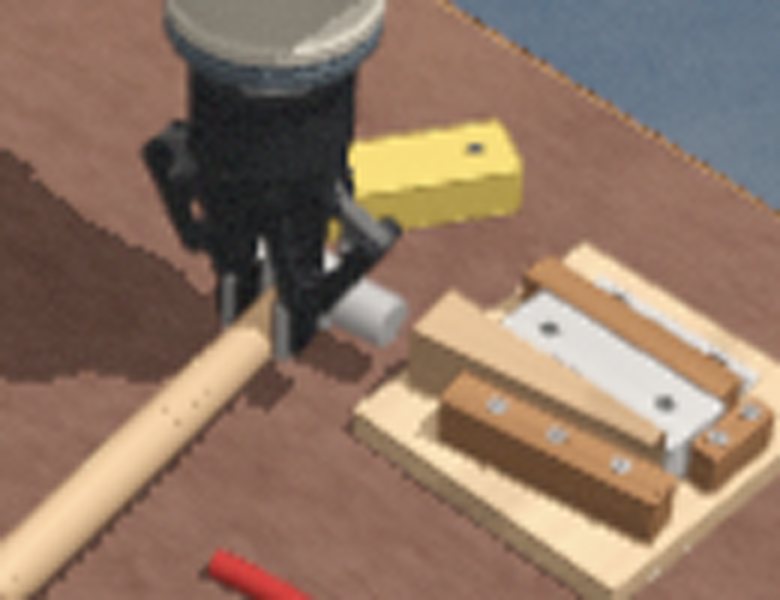

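View pics/w10.png

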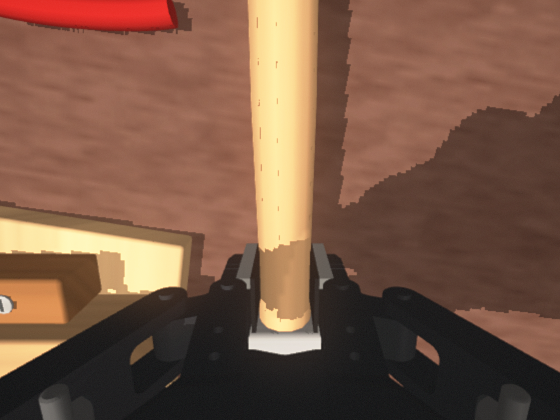

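The hammer is off, the wedge is about 46 mm in, and the bar looks closed against the fence. I take the hammer back to its original clear spot via a raised path.

```bash
python3 -m inch '[[-3,20,10,0,5],[-3,35,40,0,5],[5,60,70,0,5],[25,90,70,0.03,5],[50,125,70,0.06,5],[75,160,70,0.096,5],[88,185,70,0.096,5],[91,197,70,0.096,5],[91,200,60,0.096,5],[91,200,30,0.096,5],[91,200,10,0.096,5],[91,200,10,0.096,5]]'; python3 -m inch '[[0,0,-15,0,5],[0,0,-25,0,5],[0,0,-30,0,5],[0,0,-30,0,5]]'
```

```text
clock: 11.63
tcp_pos: [0.5518, 0.2326, 0.0515]
tool_rot: [0.407, -3.108, 0.002]
wrist_force: [-2.0, -0.7, -3.3]
width: 0.247
clock: 11.97
tcp_pos: [0.5543, 0.2337, 0.025]
tool_rot: [0.408, -3.113, 0.0]
wrist_force: [-0.9, -0.6, -3.0]
width: 0.247
```

```bash
python3 -m inch '[[0,0,-3,0,5],[0,0,-4,0,5],[0,0,-4,0,5]]';python3 -m inch '[[0,0,-1,0,5],[0,0,-2,0,5],[0,0,-2,0,5]]'; python3 - <<'E'
from h import *
import cv2
s=cams.snapshot("scene")
cv2.imwrite("pics/s11.png",cv2.resize(s["img"][150:250,200:330],None,fx=6,fy=6,interpolation=cv2.INTER_CUBIC))
E
```

```text
clock: 12.22
tcp_pos: [0.5551, 0.2343, 0.022]
tool_rot: [-0.409, 3.114, 0.0]
wrist_force: [-0.4, 0.0, -2.5]
width: 0.249
clock: 12.47
tcp_pos: [0.5549, 0.2343, 0.0196]
tool_rot: [-0.409, 3.115, 0.0]
wrist_force: [-0.4, -0.4, -3.2]
width: 0.245
```

View pics/s11.png

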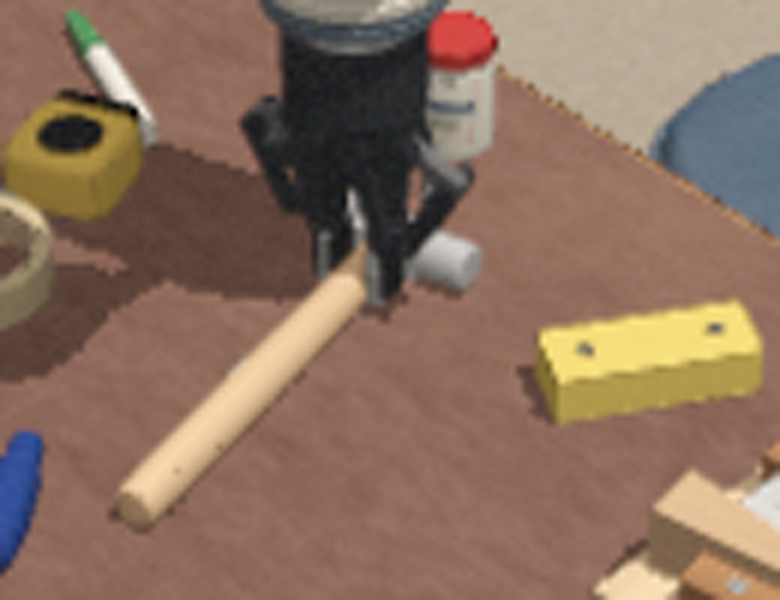

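```bash
python3 -m inch '[[0,0,-1,0,5],[0,0,-1,0,5]]';python3 -m inch '[[0,0,-1,0,5],[0,0,-1,0,5]]'
```

```text
clock: 12.68
tcp_pos: [0.555, 0.2343, 0.0186]
tool_rot: [-0.409, 3.115, 0.0]
wrist_force: [-0.5, 0.5, -2.1]
width: 0.248
clock: 12.85
tcp_pos: [0.555, 0.2343, 0.0185]
tool_rot: [-0.409, 3.114, 0.0]
wrist_force: [-4.8, -1.5, 14.2]
width: 0.25
```

Touchdown. I open the gripper and rise.

```bash
python3 -m inch '[[0,0,0,0,32],[0,0,0,0,36],[0,0,0,0,45],[0,0,0,0,55],[0,0,0,0,60],[0,0,0,0,60]]' 20; python3 -m inch '[[0,0,5,0,60],[0,0,20,0,60],[0,0,50,0,60],[0,0,90,0,60],[0,0,120,0,60],[-40,30,130,0,60],[-80,60,130,0,60],[-120,90,130,0,60],[-160,120,130,0,60],[-200,150,130,0,60],[-200,180,130,0,60],[-200,200,130,0,60]]'; python3 - <<'E'
from h import *
import cv2
for n in("top","scene"):
    s=cams.snapshot(n); cv2.imwrite(f"pics/{n}12.png",s["img"])
E
```

```text
clock: 13.35
tcp_pos: [0.5549, 0.2343, 0.0175]
tool_rot: [0.409, -3.115, 0.0]
wrist_force: [0.1, 0.5, -0.8]
width: 0.703
clock: 14.35
tcp_pos: [0.3518, 0.4342, 0.1482]
tool_rot: [0.409, -3.113, 0.002]
wrist_force: [2.8, 0.8, -0.2]
width: 0.699
```

View pics/top12.png

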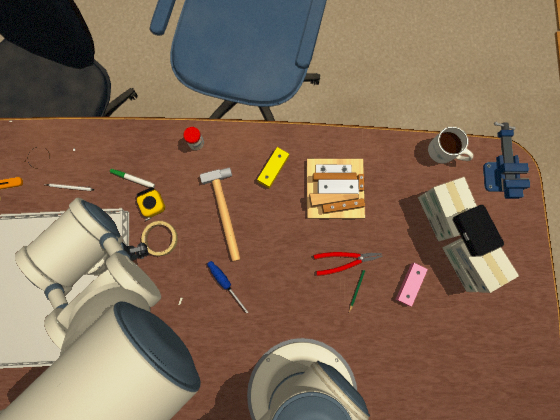

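View pics/scene12.png

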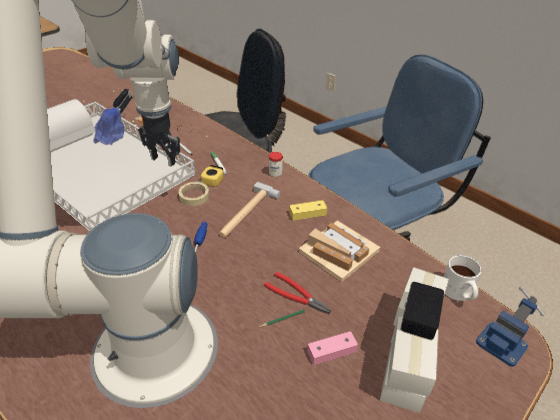

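```bash
python3 - <<'E'
import cv2
a=cv2.imread("pics/top12.png")
cv2.imwrite("pics/t13.png",cv2.resize(a[145:230,280:380],None,fx=7,fy=7,interpolation=cv2.INTER_CUBIC))
b=cv2.imread("pics/top0.png");d=cv2.absdiff(a,b).max(2)[120:270,130:290]; cv2.imwrite("pics/h13.png",cv2.resize(a[120:270,130:290],None,fx=4,fy=4))
E
python3 -m inch '[[0,0,0,0,60],[0,0,0,0,60],[0,0,0,0,60],[0,0,0,0,60]]'
```

```text
clock: 14.78
tcp_pos: [0.3555, 0.4332, 0.1477]
tool_rot: [0.407, -3.115, 0.0]
wrist_force: [0.7, -0.0, 0.1]
width: 0.697
```

View pics/t13.png

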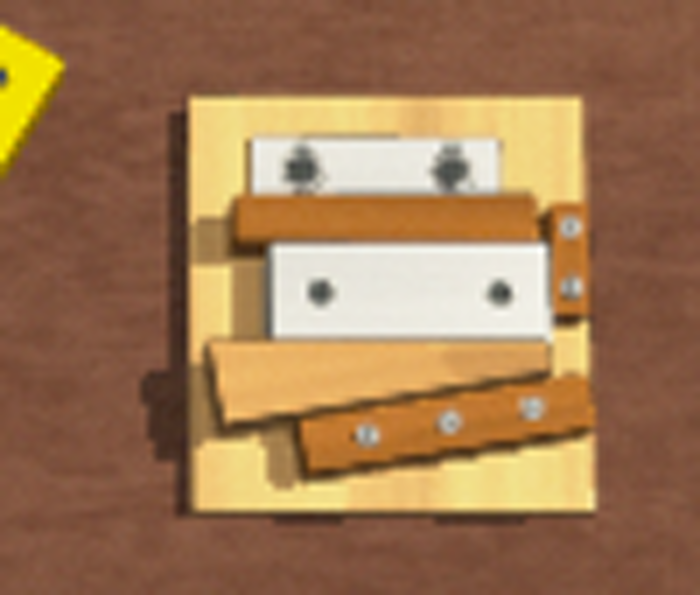

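View pics/h13.png

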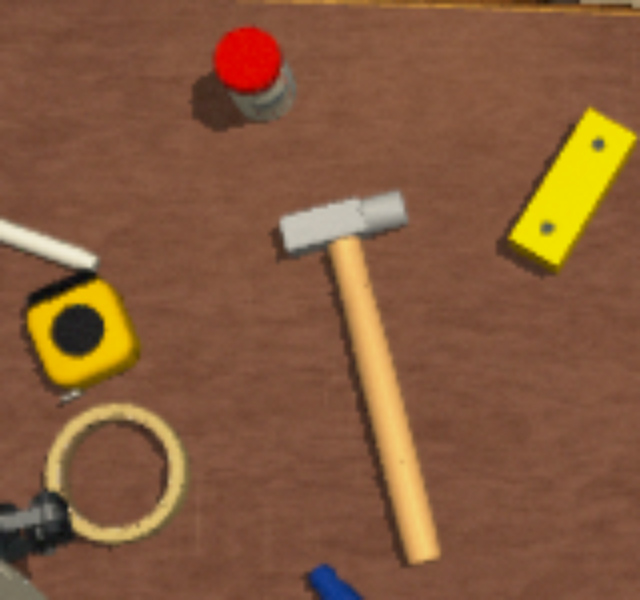

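The bar (crop ≈ (410,290)) is flush between wedge and fence with no gaps. The hammer lies flat in its original place, the other items haven't moved, and the gripper is high and clear. I hand in.

```bash
python3 -c "
from station import arm
print(arm.sign_off())"
```

```text
the job is handed in; nothing more can be done
None
```

The wedge is driven tight against the bar, the hammer is back on the table, and the job is handed in. It took about 15 s of the 58 s; no verdict was reported.

- **Taps:** I gripped the hammer by its handle and gave the wedge two taps along its axis. The first moved it about 13 mm, after which I drew the hammer off. The second drove it to about 46 mm, at 36 mm/s or slower throughout.
- **Force:** The push needed about 6 N until the wedge jammed. It then rose to about 31 N measured at the wrist, below the 40 N limit but more than the 12–16 N that was needed.
- **Placing:** I drew the hammer off and laid it down where it had been. The wrist force read 14–19 N briefly when gripping it off the table and when setting it down.
- **Last pictures:** There is no visible gap between wedge, bar and fence, and the bar looks level. The hammer lies flat, the other things look unmoved, and the arm is clear. The clamping force on the bar could not be measured directly; I infer it from the jam and the closed gaps. None of my checks disagreed.

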